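# Dial a bench case's wheel lock and release its lid

## Robot

A 6-joint arm with a two-finger parallel gripper is mounted at the origin on the work surface. World frame = base frame: x ahead of the robot, y to its left, z up, the work surface at z = 0. Lengths are in m, angles in degrees, forces in N, time in s.
With the tool pointing down it reaches from about 0.4 to 0.825 m from the base axis. Payload 7 kg.
Tool frame: the origin (TCP) lies between the finger pads; the fingertips stand 19 mm ahead of it and the grasp point (between the pads) is the TCP (r.finger_overhang is the distance from the TCP to the fingertips, in m); z points along the fingers, y is the direction in which the jaws open and shut (so a half turn about z gives the same grasp; the last joint's range is limited). The gripper opens to 88 mm and grips with 3 to 60 N. Pads are 19 mm wide; open, the fingers measure 130 mm over their backs; the gripper's body (78 mm by 193 mm) begins 47 mm behind the grasp point.
Start: joints at [-55.514, 20.546, 0.682, 0, -70.136, -16.507], TCP at [0.208, -0.642, 0.246] pointing down, gripper open.
Joint ranges: [-176.03, 176.03], [-82.01, 121.73], [-58.28, 71.71], [-173.87, 95.51], [-174.79, -0.11], [-173.66, 173.66]. Speed limits (degrees/s): [136.94, 136.94, 172.46, 180, 180, 180].

## Interface

Orientations are given as [roll, pitch, yaw] about the fixed x, y, z axes, in that order (R = Rz(yaw) Ry(pitch) Rx(roll)).
In Python, from plant import r, optics gives the robot as it stands. The module is installed in compiled form; this text tells all that it offers.
- The arm moves only by the tool step_arm, never from a script. Its argument "increments" is a list of rows, each an object of numbers: "tx", "ty", "tz": the shift along the world's x, y, z in mm; "ax", "ay", "az": the turn, a rotation vector about the world's x, y, z in degrees; "claw": the gripper command: -1 is shut, 1 is fully open, values between are in proportion. In form: [{"tx": .., "ty": .., "tz": .., "ax": .., "ay": .., "az": .., "claw": ..}, ...]. A call has 1 to 12 rows; each row shifts and turns the commanded pose from where the row before left it; what a row does not reach is not made up. A row lasts 1/10 s, in which the tool goes at most 50 mm and 8.59 degrees, less where a joint would pass 70% of its speed; a pose out of reach is approached as far as the arm can. A call with a gripper value outside its range is refused whole. The fingers move at their own pace and stop on an object; "newtons" is the grip in N (left out, the last holds). Time passes only in rows, so rows that do not move let the fingers close. It gives the time, the measured TCP pose, the force and the opening at its end, in the units of the state.
- r.get_state(): the state, without advancing time (a new reading comes with each control period).
- optics.capture(name): name is "scene" or "top" or "wrist"; returns a dict with "image" (400x640x3 uint8, blue, green, red), "depth" (400x640 float32, m along the optical axis (not along the pixel's ray), 0 where there is no reading), "fx", "fy", "cx", "cy" (pixels), "R" (3x3) and "t" (3): a world point X has camera coordinates R X + t. Camera axes: x right, y down, z forward; pixel columns grow to the right and rows downward; lengths in m; the calibration is good to about 2 mm. A picture is of the moment at which its call begins.
- r.close_job(): hands the job in, once; it reports no verdict.
The state is a dict: "time_s": time; "joints": joint angles; "qd": joint speeds; "joint_torque": joint torques, N m; "tcp_pos": TCP position; "eef_rot": TCP orientation; "contact_force": force on the tool from outside, world axes, zero at the start; "moment": the same for the moment, N m; "gripper_width": finger opening in m.
Only numpy, scipy, OpenCV 4.12 (cv2) and the standard library are available. Lean on these libraries where they do the work, as an engineer would, in place of code of your own. Each camera call takes 0.05 s, during which the arm holds its last target. There are 200 camera calls.

## Task

Unlock the grey instrument case on the electronics bench: with a light touch, roll its three number wheels one at a time to 4, 7, 2 (left to right as seen from the robot), then push the black thumb latch on the same deck across towards the wheels until the sprung lid pops up. Do not lean hard on a wheel or force the latch, leave the code standing at 4-7-2, and leave the solder spool, the bottle and the screwdriver beside the case where they are.

Things in the scene. Friction and masses are not known exactly. Their poses are not given: they have to be found in the camera images.
- case: Fixed grey steel instrument case, 250 (x) x 300 (y) x 95 mm high. Origin: centre of its underside, on the bench. x points from the front (robot side) to the hinge at the back, y to the left, z up. The front 103 mm of the top is a flat aluminium deck, 95 mm above the bench, with wheels and latch in a row 50 mm behind the front edge. Behind it, level with it, is the lid.
- slot1 (a point): Point in the plane of the deck (95 mm up) at the middle of the slot of the first (left, +y) wheel; the slots lie 45 mm apart. All three wheels: black plastic, diameter 40 mm, 14 mm wide, axle under this point and parallel to the case's y, white numerals 0 to 9 round the rim. The numeral on top, between the two black index marks on the deck, is the one set.
- slot2 (a point): The same for the second (middle) wheel. Height of all wheels: each stands out of the deck by its own amount, its top 6 to 13 mm above its slot point; this is not measured, so feel for it. Each axle is sprung: past 2 N a wheel yields 1 mm per 2.2 N, for 3 mm, then is solid. More than 15 N on a wheel strains its axle.
- slot3 (a point): The same for the third (right) wheel, nearest the latch. To roll any wheel: press a flat shut fingertip on its top with 5 to 8 N and slide it level along the case's x; it rolls by friction almost without slip, 20 mm per radian, 12.6 mm per numeral. Lift to start another stroke.
- wheel1 (a joint): Angle of the first wheel, rad: 0 shows 0, each numeral is 0.628 more, so it shows 4 at 2.513. Turns endlessly (6.283 is a whole turn). Grows when the wheel's top is rolled to the case's +x, away from the robot. All wheels click into each numeral: 1.5 to 2 N along the rim takes one over a click, and on release it settles at the nearest numeral.
- wheel2 (a joint): The same for the second wheel; it shows 7 at 4.398 (give or take whole turns).
- wheel3 (a joint): The same for the third wheel; it shows 2 at 1.257 or 7.540 (give or take whole turns).
- latch (a joint): Travel of the thumb latch, m: 0 locked, grows as it is pushed to the case's +y (towards the wheels), 0.026 at its end stop. With a wrong code it stops dead at about 0.003. With the right code it slides against 1 to 3 N, stays where it is left, and lets go of the lid after 0.0145.
- latch_grip (a point): Centre of the latch's black ribbed thumb block, which moves with it: 24 (x) x 20 (y) x 14 mm, top 14.5 mm above the deck; it is pushed on its -y side, 10 mm from this point, where 55 mm of deck lie free.
- lid (a joint): Angle of the lid, rad, about its hinge at the back of the case: 0 shut. When the latch lets go of it its spring lifts it to 0.15, its front edge (behind the wheels) rising 21 mm.
- spool_mid (a point): Centre of a loose aluminium solder spool, 52 mm in diameter, 40 mm high, standing to the left of the case.
- flux_mid (a point): Centre of a loose white plastic bottle, 36 mm in diameter, 75 mm high, standing to the right of the case.
- driver_grip (a point): Middle of the handle of a loose screwdriver, 170 mm long, lying to the right of the case.

How it is judged (in metres and radians):
On the way, in this order (a step that is already met when the one before it is completed fails the run):
1. all three wheels show the code 4-7-2 with the latch still locked ((value of joint wheel1 between -3.93 and -3.61 rad or value of joint wheel1 between 2.353 and 2.673 rad or value of joint wheel1 between 8.636 and 8.956 rad or value of joint wheel1 between 14.92 and 15.24 rad) and (value of joint wheel2 between -2.045 and -1.725 rad or value of joint wheel2 between 4.238 and 4.558 rad or value of joint wheel2 between 10.521 and 10.841 rad or value of joint wheel2 between 16.805 and 17.125 rad) and (value of joint wheel3 between -5.187 and -4.867 rad or value of joint wheel3 between 1.097 and 1.417 rad or value of joint wheel3 between 7.38 and 7.7 rad or value of joint wheel3 between 13.663 and 13.983 rad) and value of joint latch below 0.006 m), for 0.2 s.
2. the latch is pushed across and the lid has sprung up ((value of joint wheel1 between -3.93 and -3.61 rad or value of joint wheel1 between 2.353 and 2.673 rad or value of joint wheel1 between 8.636 and 8.956 rad or value of joint wheel1 between 14.92 and 15.24 rad) and (value of joint wheel2 between -2.045 and -1.725 rad or value of joint wheel2 between 4.238 and 4.558 rad or value of joint wheel2 between 10.521 and 10.841 rad or value of joint wheel2 between 16.805 and 17.125 rad) and (value of joint wheel3 between -5.187 and -4.867 rad or value of joint wheel3 between 1.097 and 1.417 rad or value of joint wheel3 between 7.38 and 7.7 rad or value of joint wheel3 between 13.663 and 13.983 rad) and value of joint latch above 0.012 m and value of joint lid above 0.1 rad), for 0.2 s.
At the end, for the whole second after the job is handed in: The wheels show 4, 7 and 2 from left to right (each within 0.16 rad of its numeral, whole turns not counted), the latch is pushed across (more than 12 mm) and the lid has sprung up (more than 0.10 rad) and is at rest (all of step 2 and velocity of joint lid below 0.1 rad/s); the robot touches nothing.
It fails at once if more than 15 N on a wheel (contact force between the fingers and wheel1 above 15 N or contact force between the fingers and wheel2 above 15 N or contact force between the fingers and wheel3 above 15 N).
It fails at once if two wheels touched at once ((contact force between the fingers and wheel1 above 0.5 N and contact force between the fingers and wheel2 above 0.5 N) or (contact force between the fingers and wheel2 above 0.5 N and contact force between the fingers and wheel3 above 0.5 N)).
It fails at once if the latch is forced with more than 25 N (contact force between the fingers and latch above 25 N).
It fails at once if the spool, the bottle or the screwdriver is moved by more than 15 mm (distance of any of spool_mid, flux_mid, driver_grip from where it was at the start of the episode above 0.015 m).
It also fails if it takes over 64 s, if anything falls off the work surface, if the arm or the gripper's body presses on something with over 40 N, if the wrist force passes 120 N, or if a joint passes its speed limit or range.

## Working session

There is one attempt and no reset: what is moved stays moved. The work goes in short steps, Python scripts to look and compute and a tool call to move; the robot and the scene stay as the last step left them, time stands still between calls to the robot, and variables do not carry over. Pictures are saved under pics/ and viewed, about 8 in all and at most 12, crops included, and the job is handed in when it is done.

Besides the shell and the picture viewer there is one more tool, called after "Request:" by a JSON object that holds its "method" and its "body", one argument or row to a line. step_arm: Moves the arm, as the interface text tells. Its arguments: {"type":"object","properties":{"increments":{"type":"array","items":{"type":"object","properties":{"tx":{"type":"number"},"ty":{"type":"number"},"tz":{"type":"number"},"ax":{"type":"number"},"ay":{"type":"number"},"az":{"type":"number"},"claw":{"type":"number"}}}},"newtons":{"type":"number"}},"required":["increments"]}

```bash
mkdir -p pics
cat > h.py <<'E'
import numpy as np, cv2
from plant import r, optics
def pt(c,u,v,z=None):
    d=np.array([(u-c['cx'])/c['fx'],(v-c['cy'])/c['fy'],1.])
    R=np.array(c['R']);t=np.array(c['t'])
    C=-R.T@t; w=R.T@d
    s=c['depth'][int(round(v)),int(round(u))] if z is None else (z-C[2])/w[2]
    return C+s*w
def px(c,X):
    p=np.array(c['R'])@np.array(X)+np.array(c['t']); return c['fx']*p[0]/p[2]+c['cx'],c['fy']*p[1]/p[2]+c['cy']
E
python3 - <<'E'
from h import *
import pickle
s=r.get_state();print({k:np.round(v,3).tolist() for k,v in s.items()})
cs={n:optics.capture(n) for n in('top','scene')}
pickle.dump(cs,open('c0.pkl','wb'))
for n,c in cs.items(): cv2.imwrite(f'pics/{n}0.png',c['image']);print(n,c['fx'],np.round(c['R'],3).tolist(),np.round(c['t'],3))
E
```

```text
{'time_s': 0.0, 'joints': [-55.513, 20.593, 0.636, -0.018, -70.136, -16.504], 'qd': [-0.007, 0.008, 0.022, 0.0, 0.027, 0.012], 'joint_torque': [0.0, -58.272, 29.306, 6.998, 0.007, -0.0], 'tcp_pos': [0.208, -0.642, 0.245], 'eef_rot': [179.905, -0.01, -162.024], 'contact_force': [0.465, -0.56, 0.666], 'moment': [0.001, -0.0, -0.004], 'gripper_width': 0.088}
top 378.8530129341676 [[-0.022, -1.0, -0.018], [-0.98, 0.025, -0.197], [0.197, 0.013, -0.98]] [0.031 0.63  0.692]
scene 465.63255605097737 [[-0.582, 0.813, -0.015], [0.646, 0.451, -0.616], [-0.494, -0.369, -0.788]] [ 0.359 -0.36   1.314]
```

View pics/top0.png

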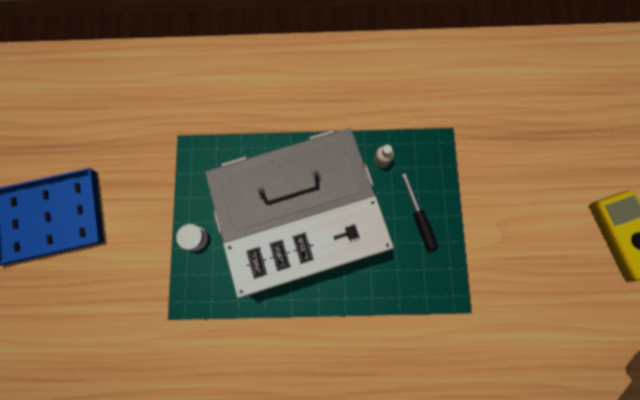

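The top view shows the case, turned a little. The wheels are near (256,262), (279,255) and (303,248), the latch near (350,233), the spool at (192,237), the bottle at (385,155) and the driver at (427,230). I'll enlarge it.

Run:
```python
from h import *
import pickle
cs=pickle.load(open('c0.pkl','rb'))
c=cs['top'];im=c['image'][185:310,210:410]
cv2.imwrite('pics/crop0.png',cv2.resize(im,None,fx=4,fy=4,interpolation=cv2.INTER_CUBIC))
for n,p in dict(FL=(239,297),FR=(392,248),BL=(207,171),BR=(352,130),w1=(256,262),w2=(279,255),w3=(303,248),latch=(352,232),deck=(325,255)).items():
    print(n,np.round(pt(c,*p),4),np.round(pt(c,*p,z=.095),4))
```

```text
FL [ 4.430e-01  1.829e-01 -4.000e-04] [0.4476 0.1618 0.095 ]
FR [ 0.536  -0.1376  0.0022] [ 0.5297 -0.121   0.095 ]
BL [0.6879 0.2297 0.0922] [0.687  0.2288 0.095 ]
BR [ 0.8006 -0.0645  0.001 ] [ 0.7633 -0.0563  0.095 ]
w1 [0.5096 0.1304 0.101 ] [0.5098 0.1314 0.095 ]
w2 [0.5211 0.0874 0.1062] [0.5217 0.0887 0.095 ]
w3 [0.5331 0.0436 0.1012] [0.5336 0.044  0.095 ]
latch [ 0.5595 -0.0471  0.1104] [ 0.5612 -0.0482  0.095 ]
deck [0.5198 0.0034 0.0929] [0.5197 0.0034 0.095 ]
```

View pics/crop0.png

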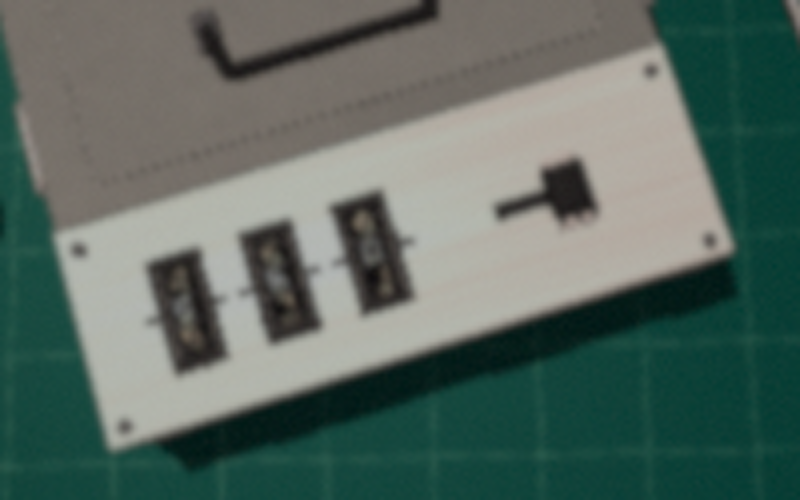

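The case yaw is about 15.5°. I'll put the tool's jaw axis along the case's x, which makes the shut tip long in the stroke direction. That means tool yaw ≈ -74.5, a turn of +87.5°.

Request:
{"method": "step_arm", "body": {
  "increments": [
    {"tx": 25,"ty": 40,"tz": 5,"az": 7.3,"claw": -1},
    {"tx": 25,"ty": 40,"tz": 5,"az": 7.3,"claw": -1},
    {"tx": 25,"ty": 40,"tz": 5,"az": 7.3,"claw": -1},
    {"tx": 25,"ty": 40,"tz": 5,"az": 7.3,"claw": -1},
    {"tx": 25,"ty": 40,"tz": 5,"az": 7.3,"claw": -1},
    {"tx": 25,"ty": 40,"tz": 5,"az": 7.3,"claw": -1},
    {"tx": 25,"ty": 40,"tz": 5,"az": 7.3,"claw": -1},
    {"tx": 25,"ty": 40,"tz": 5,"az": 7.3,"claw": -1},
    {"tx": 25,"ty": 40,"tz": 5,"az": 7.3,"claw": -1},
    {"tx": 25,"ty": 40,"tz": 5,"az": 7.3,"claw": -1},
    {"tx": 25,"ty": 40,"tz": 5,"az": 7.3,"claw": -1},
    {"tx": 25,"ty": 40,"tz": 5,"az": 7.3,"claw": -1}
  ],
  "newtons": 20
}}

```text
$.increments[0]: bad value
```

Request:
{"method": "step_arm", "body": {
  "increments": [
    {"ty": 45,"claw": -1},
    {"ty": 45,"claw": -1},
    {"ty": 45,"claw": -1},
    {"ty": 45,"claw": -1},
    {"ty": 45,"claw": -1},
    {"claw": -1},
    {"claw": -1}
  ]
}}

```text
$.increments[0]: bad value
```

Run:
```python
from h import *
import pickle
c=optics.capture('wrist');pickle.dump(c,open('w1.pkl','wb'))
cv2.imwrite('pics/w1.png',c['image'])
R=np.array(c['R']);print(-R.T@np.array(c['t']),np.round(R,3).tolist(),c['fx']);print(r.get_state())
```

```text
[ 0.13639729 -0.6652277   0.38324449] [[-0.308, 0.951, 0.001], [0.914, 0.296, 0.277], [0.263, 0.086, -0.961]] 286.8432172867714
{'time_s': 0.15, 'joints': array([-5.55132979e+01,  2.05827411e+01,  6.45637529e-01, -1.39483789e-02,
       -7.01355149e+01, -1.65070196e+01]), 'qd': array([ 0.03039233, -0.15324294,  0.10475241,  0.04290237,  0.01776598,
        0.02173947]), 'joint_torque': array([ 8.99676324e-04, -5.83277357e+01,  2.93290079e+01,  7.00121909e+00,
        8.79870640e-03, -1.03293341e-04]), 'tcp_pos': array([ 0.20822711, -0.64171843,  0.24483034]), 'eef_rot': array([ 1.79926648e+02, -8.06144370e-03, -1.62025060e+02]), 'contact_force': array([ 0.05979205, -0.10784121, -0.00185295]), 'moment': array([-0.00885393, -0.01066996, -0.02828373]), 'gripper_width': 0.08770996432938687}
```

View pics/w1.png

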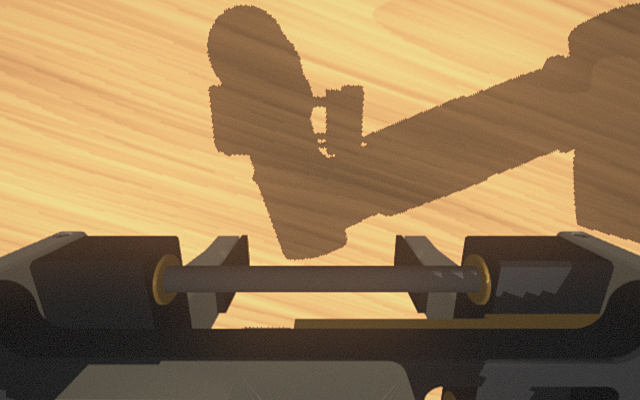

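The move was refused, and this picture is only the starting view of bench and fingers. I'll try again with every field written out.

Request:
{"method": "step_arm", "body": {
  "increments": [
    {"tx": 25,"ty": 40,"tz": 5,"ax": 0,"ay": 0,"az": 7.3,"claw": -1},
    {"tx": 25,"ty": 40,"tz": 5,"ax": 0,"ay": 0,"az": 7.3,"claw": -1},
    {"tx": 25,"ty": 40,"tz": 5,"ax": 0,"ay": 0,"az": 7.3,"claw": -1},
    {"tx": 25,"ty": 40,"tz": 5,"ax": 0,"ay": 0,"az": 7.3,"claw": -1},
    {"tx": 25,"ty": 40,"tz": 5,"ax": 0,"ay": 0,"az": 7.3,"claw": -1},
    {"tx": 25,"ty": 40,"tz": 5,"ax": 0,"ay": 0,"az": 7.3,"claw": -1},
    {"tx": 25,"ty": 40,"tz": 5,"ax": 0,"ay": 0,"az": 7.3,"claw": -1},
    {"tx": 25,"ty": 40,"tz": 5,"ax": 0,"ay": 0,"az": 7.3,"claw": -1},
    {"tx": 25,"ty": 40,"tz": 5,"ax": 0,"ay": 0,"az": 7.3,"claw": -1},
    {"tx": 25,"ty": 40,"tz": 5,"ax": 0,"ay": 0,"az": 7.3,"claw": -1},
    {"tx": 25,"ty": 40,"tz": 5,"ax": 0,"ay": 0,"az": 7.3,"claw": -1},
    {"tx": 25,"ty": 40,"tz": 5,"ax": 0,"ay": 0,"az": 7.3,"claw": -1}
  ],
  "newtons": 20
}}

```text
time_s: 1.35
tcp_pos: [0.5089, -0.1601, 0.3059]
eef_rot: [-180.0, -0.0, -74.1]
contact_force: [0.4, 0.0, -0.2]
gripper_width: 0.0014
```

Request:
{"method": "step_arm", "body": {
  "increments": [
    {"tx": -1,"ty": 41,"tz": -5,"ax": 0,"ay": 0,"az": 0,"claw": -1},
    {"tx": -1,"ty": 41,"tz": -5,"ax": 0,"ay": 0,"az": 0,"claw": -1},
    {"tx": -1,"ty": 41,"tz": -5,"ax": 0,"ay": 0,"az": 0,"claw": -1},
    {"tx": -1,"ty": 41,"tz": -15,"ax": 0,"ay": 0,"az": 0,"claw": -1},
    {"tx": -1,"ty": 41,"tz": -15,"ax": 0,"ay": 0,"az": 0,"claw": -1},
    {"tx": -1,"ty": 41,"tz": -15,"ax": 0,"ay": 0,"az": 0,"claw": -1},
    {"tx": -1,"ty": 41,"tz": -15,"ax": 0,"ay": 0,"az": 0,"claw": -1},
    {"tx": -1,"ty": 38,"tz": -20,"ax": 0,"ay": 0,"az": 0,"claw": -1},
    {"tx": 0,"ty": 0,"tz": 0,"ax": 0,"ay": 0,"az": 0,"claw": -1},
    {"tx": 0,"ty": 0,"tz": 0,"ax": 0,"ay": 0,"az": 0,"claw": -1}
  ]
}}

```text
time_s: 2.35
tcp_pos: [0.4998, 0.1635, 0.2099]
eef_rot: [179.9, -0.0, -74.3]
contact_force: [-0.6, -0.1, 0.6]
gripper_width: -0.0
```

Run:
```python
from h import *
import pickle
c=optics.capture('wrist');pickle.dump(c,open('w1.pkl','wb'))
cv2.imwrite('pics/w1b.png',c['image'])
R=np.array(c['R']);print(-R.T@np.array(c['t']),np.round(R,3).tolist(),c['fx']);s=r.get_state();print(s['tcp_pos'],s['eef_rot'],s['contact_force'])
```

```text
[0.51956482 0.09137194 0.34842513] [[-0.963, -0.27, 0.002], [-0.259, 0.926, 0.276], [-0.076, 0.265, -0.961]] 286.8432172867714
[0.50020366 0.16294693 0.21049389] [ 1.79966553e+02 -2.50087865e-02 -7.43713358e+01] [ 0.07483156 -1.08184239  0.64991839]
```

View pics/w1b.png

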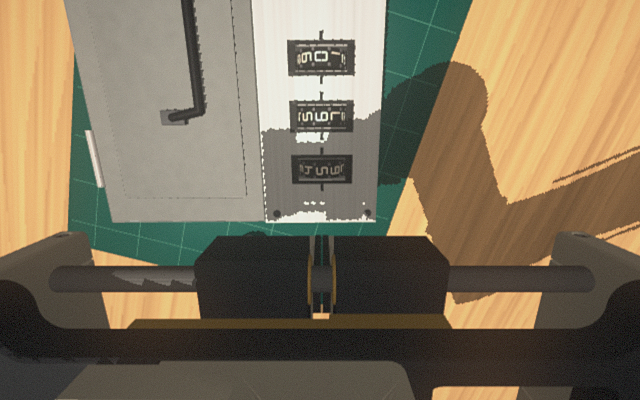

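The wheels show clearly at (320,57) for w3, (320,116) for w2 and (321,169) for w1. The left of the picture is the back of the case. I'll enlarge it and turn it upright.

Run:
```python
from h import *
import pickle
c=pickle.load(open('w1.pkl','rb'))
im=cv2.resize(c['image'][25:200,270:370],None,fx=4.5,fy=4.5,interpolation=cv2.INTER_CUBIC)
cv2.imwrite('pics/w1crop.png',cv2.rotate(im,cv2.ROTATE_90_CLOCKWISE))
def P(u,v): return np.round(pt(c,u,v,z=.095),4)
P3=P(321,57.5);P2=P(321.5,116);P1=P(321.5,169)
# axes marks (index marks) & front deck edge
print(P1,P2,P3,np.linalg.norm(P1-P2),np.linalg.norm(P3-P2))
for a in [(320,30),(321,198),(250,1),(266,219),(386,5),(375,221)]: print(a,P(*a))
print('depth tops',[pt(c,321,v)[2] for v in (57,116,169)],[pt(c,365,v)[2] for v in (40,90)])
```

```text
[0.5078 0.1309 0.095 ] [0.52   0.0875 0.095 ] [0.5325 0.0443 0.095 ] 0.04508214724256154 0.04497210246363849
(320, 30) [0.5386 0.0257 0.095 ]
(321, 198) [0.501  0.1567 0.095 ]
(250, 1) [0.5954 0.0212 0.095 ]
(266, 219) [0.545  0.1901 0.095 ]
(386, 5) [ 0.4944 -0.0044  0.095 ]
(375, 221) [0.4463 0.1645 0.095 ]
depth tops [np.float64(0.1019221718371445), np.float64(0.1070802874781763), np.float64(0.10260062730502476)] [np.float64(0.09328432630268196), np.float64(0.09533503066768861)]
```

View pics/w1crop.png

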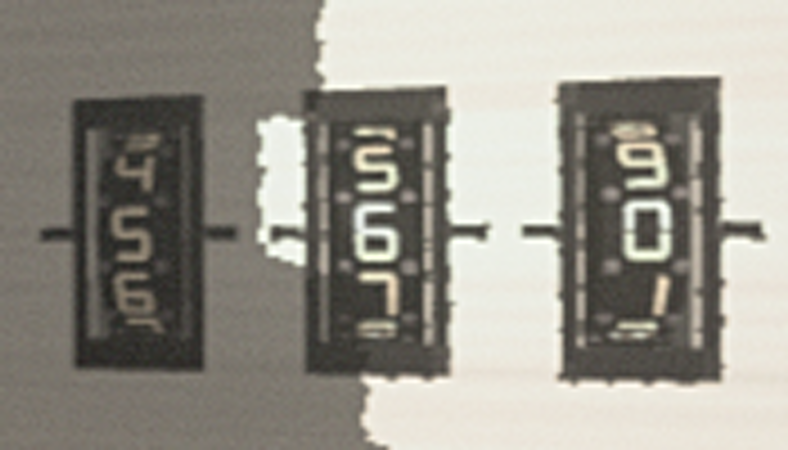

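From left to right the wheels read 5-6-0. So wheel 1 needs -1 numeral, wheel 2 needs +1 and wheel 3 needs +2. The slot spacing came out at 45.0 mm and the yaw at 15.9°, both as expected. I start with wheel 1, beginning 6 mm behind its centre.

Request:
{"method": "step_arm", "body": {
  "increments": [
    {"tx": 7,"ty": -15,"tz": -20,"ax": 0,"ay": 0,"az": 0.2,"claw": -1},
    {"tx": 6.5,"ty": -15.5,"tz": -20,"ax": 0,"ay": 0,"az": 0,"claw": -1},
    {"tx": 0,"ty": 0,"tz": -20,"ax": 0,"ay": 0,"az": 0,"claw": -1},
    {"tx": 0,"ty": 0,"tz": -15,"ax": 0,"ay": 0,"az": 0,"claw": -1},
    {"tx": 0,"ty": 0,"tz": -5,"ax": 0,"ay": 0,"az": 0,"claw": -1},
    {"tx": 0,"ty": 0,"tz": 0,"ax": 0,"ay": 0,"az": 0,"claw": -1},
    {"tx": 0,"ty": 0,"tz": 0,"ax": 0,"ay": 0,"az": 0,"claw": -1},
    {"tx": 0,"ty": 0,"tz": 0,"ax": 0,"ay": 0,"az": 0,"claw": -1}
  ]
}}

```text
time_s: 3.2
tcp_pos: [0.5144, 0.1327, 0.1317]
eef_rot: [-179.9, 0.0, -74.2]
contact_force: [-0.7, -0.2, 0.2]
gripper_width: 0.0003
```

Request:
{"method": "step_arm", "body": {
  "increments": [
    {"tx": 0,"ty": 0,"tz": -2,"ax": 0,"ay": 0,"az": 0,"claw": -1},
    {"tx": 0,"ty": 0,"tz": -2,"ax": 0,"ay": 0,"az": 0,"claw": -1},
    {"tx": 0,"ty": 0,"tz": 0,"ax": 0,"ay": 0,"az": 0,"claw": -1},
    {"tx": 0,"ty": 0,"tz": 0,"ax": 0,"ay": 0,"az": 0,"claw": -1}
  ]
}}

```text
time_s: 3.6
tcp_pos: [0.5138, 0.1325, 0.1265]
eef_rot: [180.0, -0.0, -74.2]
contact_force: [-0.7, -0.9, 0.7]
gripper_width: 0.0005
```

Request:
{"method": "step_arm", "body": {
  "increments": [
    {"tx": 0,"ty": 0,"tz": -1,"ax": 0,"ay": 0,"az": 0,"claw": -1},
    {"tx": 0,"ty": 0,"tz": -1,"ax": 0,"ay": 0,"az": 0,"claw": -1},
    {"tx": 0,"ty": 0,"tz": 0,"ax": 0,"ay": 0,"az": 0,"claw": -1}
  ]
}}

```text
time_s: 3.9
tcp_pos: [0.5137, 0.1324, 0.1244]
eef_rot: [180.0, -0.0, -74.2]
contact_force: [0.3, 0.8, -0.3]
gripper_width: 0.0005
```

Request:
{"method": "step_arm", "body": {
  "increments": [
    {"tx": 0,"ty": 0,"tz": -1,"ax": 0,"ay": 0,"az": 0,"claw": -1},
    {"tx": 0,"ty": 0,"tz": 0,"ax": 0,"ay": 0,"az": 0,"claw": -1},
    {"tx": 0,"ty": 0,"tz": 0,"ax": 0,"ay": 0,"az": 0,"claw": -1}
  ]
}}

```text
time_s: 4.2
tcp_pos: [0.5139, 0.1325, 0.1235]
eef_rot: [180.0, -0.0, -74.2]
contact_force: [-0.8, 0.2, 0.5]
gripper_width: 0.0009
```

Request:
{"method": "step_arm", "body": {
  "increments": [
    {"tx": 0,"ty": 0,"tz": -1,"ax": 0,"ay": 0,"az": 0,"claw": -1},
    {"tx": 0,"ty": 0,"tz": 0,"ax": 0,"ay": 0,"az": 0,"claw": -1},
    {"tx": 0,"ty": 0,"tz": 0,"ax": 0,"ay": 0,"az": 0,"claw": -1}
  ]
}}

```text
time_s: 4.5
tcp_pos: [0.5138, 0.1325, 0.1225]
eef_rot: [180.0, 0.0, -74.2]
contact_force: [-0.2, -0.0, 0.1]
gripper_width: 0.0002
```

Request:
{"method": "step_arm", "body": {
  "increments": [
    {"tx": 0,"ty": 0,"tz": -1,"ax": 0,"ay": 0,"az": 0,"claw": -1},
    {"tx": 0,"ty": 0,"tz": 0,"ax": 0,"ay": 0,"az": 0,"claw": -1},
    {"tx": 0,"ty": 0,"tz": 0,"ax": 0,"ay": 0,"az": 0,"claw": -1}
  ]
}}

```text
time_s: 4.8
tcp_pos: [0.514, 0.1325, 0.1218]
eef_rot: [-180.0, -0.0, -74.2]
contact_force: [-0.5, -0.4, 1.7]
gripper_width: 0.0005
```

Request:
{"method": "step_arm", "body": {
  "increments": [
    {"tx": 0,"ty": 0,"tz": -1,"ax": 0,"ay": 0,"az": 0,"claw": -1},
    {"tx": 0,"ty": 0,"tz": 0,"ax": 0,"ay": 0,"az": 0,"claw": -1},
    {"tx": 0,"ty": 0,"tz": 0,"ax": 0,"ay": 0,"az": 0,"claw": -1}
  ]
}}

```text
time_s: 5.1
tcp_pos: [0.5141, 0.1326, 0.1208]
eef_rot: [-180.0, 0.0, -74.2]
contact_force: [-0.2, 0.4, 4.4]
gripper_width: 0.0001
```

Request:
{"method": "step_arm", "body": {
  "increments": [
    {"tx": 0,"ty": 0,"tz": -0.9,"ax": 0,"ay": 0,"az": 0,"claw": -1},
    {"tx": 0,"ty": 0,"tz": 0,"ax": 0,"ay": 0,"az": 0,"claw": -1},
    {"tx": 0,"ty": 0,"tz": 0,"ax": 0,"ay": 0,"az": 0,"claw": -1}
  ]
}}

```text
time_s: 5.4
tcp_pos: [0.5141, 0.1326, 0.12]
eef_rot: [-180.0, 0.0, -74.2]
contact_force: [-0.6, -0.9, 5.4]
gripper_width: 0.001
```

Request:
{"method": "step_arm", "body": {
  "increments": [
    {"tx": -1.2,"ty": -0.35,"tz": -0.2,"ax": 0,"ay": 0,"az": 0,"claw": -1},
    {"tx": -1.2,"ty": -0.35,"tz": 0,"ax": 0,"ay": 0,"az": 0,"claw": -1},
    {"tx": -1.2,"ty": -0.35,"tz": 0,"ax": 0,"ay": 0,"az": 0,"claw": -1},
    {"tx": -1.2,"ty": -0.35,"tz": 0,"ax": 0,"ay": 0,"az": 0,"claw": -1}
  ]
}}

```text
time_s: 5.8
tcp_pos: [0.5102, 0.1315, 0.1202]
eef_rot: [-179.9, 0.0, -74.2]
contact_force: [1.3, -0.7, 6.5]
gripper_width: 0.0005
```

Request:
{"method": "step_arm", "body": {
  "increments": [
    {"tx": -1.5,"ty": -0.42,"tz": 0,"ax": 0,"ay": 0,"az": 0,"claw": -1},
    {"tx": -1.5,"ty": -0.42,"tz": 0,"ax": 0,"ay": 0,"az": 0,"claw": -1},
    {"tx": -1.5,"ty": -0.42,"tz": 0,"ax": 0,"ay": 0,"az": 0,"claw": -1},
    {"tx": -1.5,"ty": -0.42,"tz": 0,"ax": 0,"ay": 0,"az": 0,"claw": -1},
    {"tx": -1.6,"ty": -0.5,"tz": 0,"ax": 0,"ay": 0,"az": 0,"claw": -1},
    {"tx": 0,"ty": 0,"tz": 0,"ax": 0,"ay": 0,"az": 0,"claw": -1},
    {"tx": 0,"ty": 0,"tz": 0,"ax": 0,"ay": 0,"az": 0,"claw": -1}
  ]
}}

```text
time_s: 6.5
tcp_pos: [0.5018, 0.1291, 0.1199]
eef_rot: [-179.9, 0.0, -74.2]
contact_force: [-0.1, -0.2, 6.7]
gripper_width: 0.0003
```

Request:
{"method": "step_arm", "body": {
  "increments": [
    {"tx": 0,"ty": 0,"tz": 5,"ax": 0,"ay": 0,"az": 0,"claw": -1},
    {"tx": 0,"ty": 0,"tz": 12,"ax": 0,"ay": 0,"az": 0,"claw": -1},
    {"tx": 6,"ty": -21.5,"tz": 0,"ax": 0,"ay": 0,"az": 0,"claw": -1},
    {"tx": 6,"ty": -21.5,"tz": 0,"ax": 0,"ay": 0,"az": 0,"claw": -1},
    {"tx": 0,"ty": 0,"tz": -6,"ax": 0,"ay": 0,"az": 0,"claw": -1},
    {"tx": 0,"ty": 0,"tz": 0,"ax": 0,"ay": 0,"az": 0,"claw": -1},
    {"tx": 0,"ty": 0,"tz": -2,"ax": 0,"ay": 0,"az": 0,"claw": -1},
    {"tx": 0,"ty": 0,"tz": 0,"ax": 0,"ay": 0,"az": 0,"claw": -1},
    {"tx": 0,"ty": 0,"tz": 0,"ax": 0,"ay": 0,"az": 0,"claw": -1}
  ]
}}

```text
time_s: 7.4
tcp_pos: [0.5133, 0.0863, 0.1285]
eef_rot: [180.0, -0.0, -74.2]
contact_force: [-0.4, -0.2, 0.8]
gripper_width: 0.0007
```

Request:
{"method": "step_arm", "body": {
  "increments": [
    {"tx": 0,"ty": 0,"tz": -1,"ax": 0,"ay": 0,"az": 0,"claw": -1},
    {"tx": 0,"ty": 0,"tz": 0,"ax": 0,"ay": 0,"az": 0,"claw": -1},
    {"tx": 0,"ty": 0,"tz": 0,"ax": 0,"ay": 0,"az": 0,"claw": -1}
  ]
}}

```text
time_s: 7.7
tcp_pos: [0.5134, 0.086, 0.1274]
eef_rot: [180.0, -0.0, -74.2]
contact_force: [-0.0, 0.5, -0.3]
gripper_width: 0.0002
```

Request:
{"method": "step_arm", "body": {
  "increments": [
    {"tx": 0,"ty": 0,"tz": -1,"ax": 0,"ay": 0,"az": 0,"claw": -1},
    {"tx": 0,"ty": 0,"tz": 0,"ax": 0,"ay": 0,"az": 0,"claw": -1},
    {"tx": 0,"ty": 0,"tz": 0,"ax": 0,"ay": 0,"az": 0,"claw": -1}
  ]
}}

```text
time_s: 8.0
tcp_pos: [0.5134, 0.0859, 0.1264]
eef_rot: [180.0, -0.0, -74.2]
contact_force: [-0.6, 0.7, 0.4]
gripper_width: 0.0005
```

Request:
{"method": "step_arm", "body": {
  "increments": [
    {"tx": 0,"ty": 0,"tz": -1,"ax": 0,"ay": 0,"az": 0,"claw": -1},
    {"tx": 0,"ty": 0,"tz": 0,"ax": 0,"ay": 0,"az": 0,"claw": -1},
    {"tx": 0,"ty": 0,"tz": 0,"ax": 0,"ay": 0,"az": 0,"claw": -1}
  ]
}}

```text
time_s: 8.3
tcp_pos: [0.5136, 0.0859, 0.1257]
eef_rot: [-180.0, -0.0, -74.2]
contact_force: [-0.2, -0.8, 2.8]
gripper_width: 0.0006
```

Request:
{"method": "step_arm", "body": {
  "increments": [
    {"tx": 0,"ty": 0,"tz": -1,"ax": 0,"ay": 0,"az": 0,"claw": -1},
    {"tx": 0,"ty": 0,"tz": -0.6,"ax": 0,"ay": 0,"az": 0,"claw": -1},
    {"tx": 0,"ty": 0,"tz": 0,"ax": 0,"ay": 0,"az": 0,"claw": -1},
    {"tx": 0,"ty": 0,"tz": 0,"ax": 0,"ay": 0,"az": 0,"claw": -1}
  ]
}}

```text
time_s: 8.7
tcp_pos: [0.5137, 0.086, 0.1242]
eef_rot: [-180.0, -0.0, -74.2]
contact_force: [-0.8, -0.5, 5.4]
gripper_width: 0.0006
```

Request:
{"method": "step_arm", "body": {
  "increments": [
    {"tx": 1.2,"ty": 0.35,"tz": -0.3,"ax": 0,"ay": 0,"az": 0,"claw": -1},
    {"tx": 1.2,"ty": 0.35,"tz": 0,"ax": 0,"ay": 0,"az": 0,"claw": -1},
    {"tx": 1.2,"ty": 0.35,"tz": 0,"ax": 0,"ay": 0,"az": 0,"claw": -1},
    {"tx": 1.2,"ty": 0.35,"tz": 0,"ax": 0,"ay": 0,"az": 0,"claw": -1}
  ]
}}

```text
time_s: 9.1
tcp_pos: [0.5184, 0.0873, 0.124]
eef_rot: [-180.0, -0.0, -74.2]
contact_force: [-0.8, -0.3, 6.4]
gripper_width: 0.0007
```

Request:
{"method": "step_arm", "body": {
  "increments": [
    {"tx": 1.5,"ty": 0.42,"tz": 0,"ax": 0,"ay": 0,"az": 0,"claw": -1},
    {"tx": 1.5,"ty": 0.42,"tz": 0,"ax": 0,"ay": 0,"az": 0,"claw": -1},
    {"tx": 1.5,"ty": 0.42,"tz": 0,"ax": 0,"ay": 0,"az": 0,"claw": -1},
    {"tx": 1.5,"ty": 0.42,"tz": 0,"ax": 0,"ay": 0,"az": 0,"claw": -1},
    {"tx": 1.6,"ty": 0.5,"tz": 0,"ax": 0,"ay": 0,"az": 0,"claw": -1},
    {"tx": 0,"ty": 0,"tz": 0,"ax": 0,"ay": 0,"az": 0,"claw": -1},
    {"tx": 0,"ty": 0,"tz": 0,"ax": 0,"ay": 0,"az": 0,"claw": -1}
  ]
}}

```text
time_s: 9.8
tcp_pos: [0.5264, 0.0896, 0.1241]
eef_rot: [-179.9, -0.0, -74.2]
contact_force: [-0.9, -0.3, 5.7]
gripper_width: 0.0003
```

Request:
{"method": "step_arm", "body": {
  "increments": [
    {"tx": 0,"ty": 0,"tz": 5,"ax": 0,"ay": 0,"az": 0,"claw": -1},
    {"tx": 0,"ty": 0,"tz": 8,"ax": 0,"ay": 0,"az": 0,"claw": -1},
    {"tx": 0,"ty": -23.5,"tz": 0,"ax": 0,"ay": 0,"az": 0,"claw": -1},
    {"tx": 0,"ty": -23.5,"tz": 0,"ax": 0,"ay": 0,"az": 0,"claw": -1},
    {"tx": 0,"ty": 0,"tz": -6,"ax": 0,"ay": 0,"az": 0,"claw": -1},
    {"tx": 0,"ty": 0,"tz": -2,"ax": 0,"ay": 0,"az": 0,"claw": -1},
    {"tx": 0,"ty": 0,"tz": 0,"ax": 0,"ay": 0,"az": 0,"claw": -1},
    {"tx": 0,"ty": 0,"tz": -1.5,"ax": 0,"ay": 0,"az": 0,"claw": -1},
    {"tx": 0,"ty": 0,"tz": 0,"ax": 0,"ay": 0,"az": 0,"claw": -1},
    {"tx": 0,"ty": 0,"tz": 0,"ax": 0,"ay": 0,"az": 0,"claw": -1}
  ]
}}

```text
time_s: 10.8
tcp_pos: [0.5259, 0.0428, 0.1271]
eef_rot: [180.0, -0.0, -74.2]
contact_force: [-0.2, -0.7, -0.1]
gripper_width: 0.0009
```

Request:
{"method": "step_arm", "body": {
  "increments": [
    {"tx": 0,"ty": 0,"tz": -1,"ax": 0,"ay": 0,"az": 0,"claw": -1},
    {"tx": 0,"ty": 0,"tz": -1,"ax": 0,"ay": 0,"az": 0,"claw": -1},
    {"tx": 0,"ty": 0,"tz": 0,"ax": 0,"ay": 0,"az": 0,"claw": -1}
  ]
}}

```text
time_s: 11.1
tcp_pos: [0.5257, 0.0425, 0.1249]
eef_rot: [180.0, -0.0, -74.2]
contact_force: [0.2, -0.8, -1.0]
gripper_width: 0.0008
```

Request:
{"method": "step_arm", "body": {
  "increments": [
    {"tx": 0,"ty": 0,"tz": -1,"ax": 0,"ay": 0,"az": 0,"claw": -1},
    {"tx": 0,"ty": 0,"tz": -1,"ax": 0,"ay": 0,"az": 0,"claw": -1},
    {"tx": 0,"ty": 0,"tz": 0,"ax": 0,"ay": 0,"az": 0,"claw": -1}
  ]
}}

```text
time_s: 11.4
tcp_pos: [0.5257, 0.0424, 0.1229]
eef_rot: [180.0, 0.0, -74.2]
contact_force: [-0.6, -0.1, 0.3]
gripper_width: 0.0009
```

Request:
{"method": "step_arm", "body": {
  "increments": [
    {"tx": 0,"ty": 0,"tz": -1,"ax": 0,"ay": 0,"az": 0,"claw": -1},
    {"tx": 0,"ty": 0,"tz": 0,"ax": 0,"ay": 0,"az": 0,"claw": -1},
    {"tx": 0,"ty": 0,"tz": 0,"ax": 0,"ay": 0,"az": 0,"claw": -1}
  ]
}}

```text
time_s: 11.7
tcp_pos: [0.5258, 0.0424, 0.1221]
eef_rot: [180.0, -0.0, -74.2]
contact_force: [-0.3, -0.4, -0.3]
gripper_width: 0.0004
```

Request:
{"method": "step_arm", "body": {
  "increments": [
    {"tx": 0,"ty": 0,"tz": -1,"ax": 0,"ay": 0,"az": 0,"claw": -1},
    {"tx": 0,"ty": 0,"tz": 0,"ax": 0,"ay": 0,"az": 0,"claw": -1},
    {"tx": 0,"ty": 0,"tz": 0,"ax": 0,"ay": 0,"az": 0,"claw": -1}
  ]
}}

```text
time_s: 12.0
tcp_pos: [0.526, 0.0425, 0.1212]
eef_rot: [-180.0, -0.0, -74.2]
contact_force: [-0.4, 0.4, 0.3]
gripper_width: 0.0005
```

Request:
{"method": "step_arm", "body": {
  "increments": [
    {"tx": 0,"ty": 0,"tz": -1,"ax": 0,"ay": 0,"az": 0,"claw": -1},
    {"tx": 0,"ty": 0,"tz": 0,"ax": 0,"ay": 0,"az": 0,"claw": -1},
    {"tx": 0,"ty": 0,"tz": 0,"ax": 0,"ay": 0,"az": 0,"claw": -1}
  ]
}}

```text
time_s: 12.3
tcp_pos: [0.526, 0.0426, 0.1203]
eef_rot: [-180.0, -0.0, -74.2]
contact_force: [0.1, 0.0, 2.7]
gripper_width: 0.0007
```

Request:
{"method": "step_arm", "body": {
  "increments": [
    {"tx": 0,"ty": 0,"tz": -1,"ax": 0,"ay": 0,"az": 0,"claw": -1},
    {"tx": 0,"ty": 0,"tz": -0.8,"ax": 0,"ay": 0,"az": 0,"claw": -1},
    {"tx": 0,"ty": 0,"tz": 0,"ax": 0,"ay": 0,"az": 0,"claw": -1},
    {"tx": 0,"ty": 0,"tz": 0,"ax": 0,"ay": 0,"az": 0,"claw": -1}
  ]
}}

```text
time_s: 12.7
tcp_pos: [0.5261, 0.0425, 0.1187]
eef_rot: [-180.0, -0.0, -74.2]
contact_force: [-1.3, -1.3, 6.9]
gripper_width: 0.0001
```

Request:
{"method": "step_arm", "body": {
  "increments": [
    {"tx": 1.2,"ty": 0.35,"tz": 0,"ax": 0,"ay": 0,"az": 0,"claw": -1},
    {"tx": 1.2,"ty": 0.35,"tz": 0,"ax": 0,"ay": 0,"az": 0,"claw": -1},
    {"tx": 1.2,"ty": 0.35,"tz": 0,"ax": 0,"ay": 0,"az": 0,"claw": -1},
    {"tx": 1.2,"ty": 0.35,"tz": 0,"ax": 0,"ay": 0,"az": 0,"claw": -1}
  ]
}}

```text
time_s: 13.1
tcp_pos: [0.5307, 0.0439, 0.1187]
eef_rot: [-180.0, -0.0, -74.2]
contact_force: [-1.5, -0.4, 8.1]
gripper_width: 0.0005
```

Request:
{"method": "step_arm", "body": {
  "increments": [
    {"tx": 1.5,"ty": 0.42,"tz": 0,"ax": 0,"ay": 0,"az": 0,"claw": -1},
    {"tx": 1.5,"ty": 0.42,"tz": 0,"ax": 0,"ay": 0,"az": 0,"claw": -1},
    {"tx": 1.5,"ty": 0.42,"tz": 0,"ax": 0,"ay": 0,"az": 0,"claw": -1},
    {"tx": 1.5,"ty": 0.42,"tz": 0,"ax": 0,"ay": 0,"az": 0,"claw": -1},
    {"tx": 1.5,"ty": 0.45,"tz": 0,"ax": 0,"ay": 0,"az": 0,"claw": -1},
    {"tx": 0,"ty": 0,"tz": 0,"ax": 0,"ay": 0,"az": 0,"claw": -1},
    {"tx": 0,"ty": 0,"tz": 0,"ax": 0,"ay": 0,"az": 0,"claw": -1}
  ]
}}

```text
time_s: 13.8
tcp_pos: [0.5387, 0.0462, 0.1188]
eef_rot: [-179.9, -0.0, -74.2]
contact_force: [0.2, 0.9, 6.6]
gripper_width: 0.0004
```

Request:
{"method": "step_arm", "body": {
  "increments": [
    {"tx": 0,"ty": 0,"tz": 6,"ax": 0,"ay": 0,"az": 0,"claw": -1},
    {"tx": 0,"ty": 0,"tz": 2,"ax": 0,"ay": 0,"az": 0,"claw": -1},
    {"tx": -6.2,"ty": -1.8,"tz": 0,"ax": 0,"ay": 0,"az": 0,"claw": -1},
    {"tx": -6.2,"ty": -1.8,"tz": 0,"ax": 0,"ay": 0,"az": 0,"claw": -1},
    {"tx": 0,"ty": 0,"tz": -4,"ax": 0,"ay": 0,"az": 0,"claw": -1},
    {"tx": 0,"ty": 0,"tz": -1,"ax": 0,"ay": 0,"az": 0,"claw": -1},
    {"tx": 0,"ty": 0,"tz": -1,"ax": 0,"ay": 0,"az": 0,"claw": -1},
    {"tx": 0,"ty": 0,"tz": -1,"ax": 0,"ay": 0,"az": 0,"claw": -1},
    {"tx": 0,"ty": 0,"tz": -0.7,"ax": 0,"ay": 0,"az": 0,"claw": -1},
    {"tx": 0,"ty": 0,"tz": 0,"ax": 0,"ay": 0,"az": 0,"claw": -1},
    {"tx": 0,"ty": 0,"tz": 0,"ax": 0,"ay": 0,"az": 0,"claw": -1}
  ]
}}

```text
time_s: 14.9
tcp_pos: [0.5259, 0.0424, 0.1188]
eef_rot: [-180.0, -0.0, -74.2]
contact_force: [-2.0, -0.1, 6.1]
gripper_width: 0.0003
```

Request:
{"method": "step_arm", "body": {
  "increments": [
    {"tx": 1.2,"ty": 0.35,"tz": 0,"ax": 0,"ay": 0,"az": 0,"claw": -1},
    {"tx": 1.2,"ty": 0.35,"tz": 0,"ax": 0,"ay": 0,"az": 0,"claw": -1},
    {"tx": 1.2,"ty": 0.35,"tz": 0,"ax": 0,"ay": 0,"az": 0,"claw": -1},
    {"tx": 1.2,"ty": 0.35,"tz": 0,"ax": 0,"ay": 0,"az": 0,"claw": -1},
    {"tx": 1.5,"ty": 0.42,"tz": 0,"ax": 0,"ay": 0,"az": 0,"claw": -1},
    {"tx": 1.5,"ty": 0.42,"tz": 0,"ax": 0,"ay": 0,"az": 0,"claw": -1},
    {"tx": 1.5,"ty": 0.42,"tz": 0,"ax": 0,"ay": 0,"az": 0,"claw": -1},
    {"tx": 1.5,"ty": 0.42,"tz": 0,"ax": 0,"ay": 0,"az": 0,"claw": -1},
    {"tx": 1.5,"ty": 0.45,"tz": 0,"ax": 0,"ay": 0,"az": 0,"claw": -1},
    {"tx": 0,"ty": 0,"tz": 0,"ax": 0,"ay": 0,"az": 0,"claw": -1},
    {"tx": 0,"ty": 0,"tz": 0,"ax": 0,"ay": 0,"az": 0,"claw": -1}
  ]
}}

```text
time_s: 16.0
tcp_pos: [0.5392, 0.0463, 0.1193]
eef_rot: [-179.9, -0.0, -74.2]
contact_force: [0.4, 0.3, 4.6]
gripper_width: 0.0004
```

Request:
{"method": "step_arm", "body": {
  "increments": [
    {"tx": 0,"ty": 0,"tz": 6,"ax": 0,"ay": 0,"az": 0,"claw": -1},
    {"tx": 0,"ty": 0,"tz": 25,"ax": 0,"ay": 0,"az": 0,"claw": -1},
    {"tx": -8,"ty": 25,"tz": 30,"ax": 0,"ay": 0,"az": 0,"claw": -1},
    {"tx": -10,"ty": 35,"tz": 30,"ax": 0,"ay": 0,"az": 0,"claw": -1},
    {"tx": -10,"ty": 35,"tz": 0,"ax": 0,"ay": 0,"az": 0,"claw": -1},
    {"tx": -8,"ty": 25,"tz": 0,"ax": 0,"ay": 0,"az": 0,"claw": -1},
    {"tx": 0,"ty": 0,"tz": 0,"ax": 0,"ay": 0,"az": 0,"claw": -1},
    {"tx": 0,"ty": 0,"tz": 0,"ax": 0,"ay": 0,"az": 0,"claw": -1}
  ]
}}

```text
time_s: 16.8
tcp_pos: [0.5018, 0.1665, 0.2096]
eef_rot: [180.0, 0.0, -74.1]
contact_force: [0.4, -0.6, 0.3]
gripper_width: 0.0005
```

Run:
```python
from h import *
import pickle
c=optics.capture('wrist');pickle.dump(c,open('w2.pkl','wb'))
p=[px(c,[*q,.1]) for q in [(.5078,.1309),(.5325,.0443),(.558,-.046)]];print(p)
im=cv2.resize(c['image'][0:215,220:390],None,fx=3.6,fy=3.6,interpolation=cv2.INTER_CUBIC)
cv2.imwrite('pics/w2crop.png',cv2.rotate(im,cv2.ROTATE_90_CLOCKWISE))
```

```text
[(np.float64(324.8917531650517), np.float64(167.29011185139285)), (np.float64(325.1322194424612), np.float64(52.650702835166044)), (np.float64(325.80199074231814), np.float64(-97.4024381677495))]
```

View pics/w2crop.png

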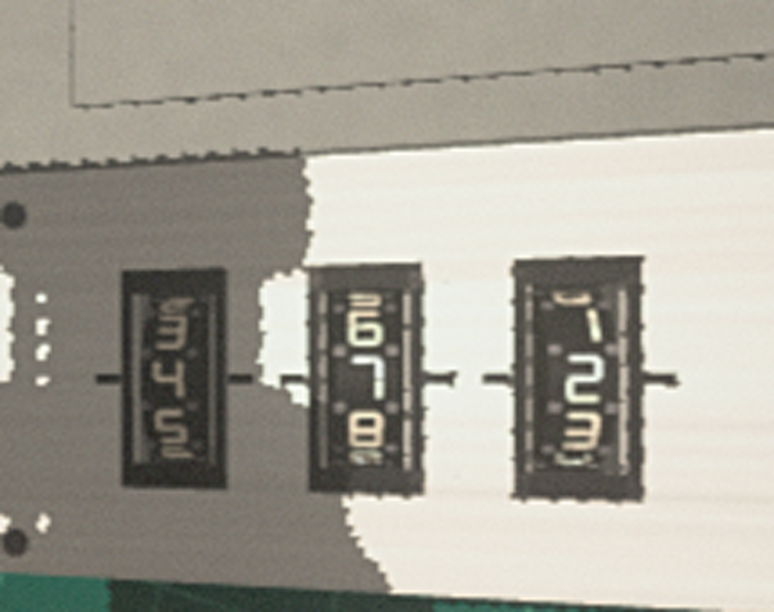

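The wheels read 4-7-2, each centred on its index marks. Now the latch: its block centre is near (0.5595, -0.047) and lies in line with the wheel row to within 1 mm. I'll go to its right side.

Request:
{"method": "step_arm", "body": {
  "increments": [
    {"tx": 10.8,"ty": -40.4,"tz": 0,"ax": 0,"ay": 0,"az": 0,"claw": -1},
    {"tx": 10.8,"ty": -40.4,"tz": 0,"ax": 0,"ay": 0,"az": 0,"claw": -1},
    {"tx": 10.8,"ty": -40.4,"tz": 0,"ax": 0,"ay": 0,"az": 0,"claw": -1},
    {"tx": 10.8,"ty": -40.4,"tz": 0,"ax": 0,"ay": 0,"az": 0,"claw": -1},
    {"tx": 10.8,"ty": -40.4,"tz": 0,"ax": 0,"ay": 0,"az": 0,"claw": -1},
    {"tx": 10.8,"ty": -40.4,"tz": 0,"ax": 0,"ay": 0,"az": 0,"claw": -1},
    {"tx": 0,"ty": 0,"tz": -30,"ax": 0,"ay": 0,"az": 0,"claw": -1},
    {"tx": 0,"ty": 0,"tz": -30,"ax": 0,"ay": 0,"az": 0,"claw": -1},
    {"tx": 0,"ty": 0,"tz": 0,"ax": 0,"ay": 0,"az": 0,"claw": -1},
    {"tx": 0,"ty": 0,"tz": 0,"ax": 0,"ay": 0,"az": 0,"claw": -1}
  ]
}}

```text
time_s: 17.85
tcp_pos: [0.5667, -0.0774, 0.1497]
eef_rot: [179.9, -0.0, -74.3]
contact_force: [0.5, -0.5, 0.0]
gripper_width: 0.0004
```

Run:
```python
from h import *
cs=[optics.capture('top'),optics.capture('scene')]
for c,n,f in zip(cs,('t','s'),(4,3)):
    print([np.round(px(c,q)) for q in [(.5668,-.076,.102),(.5595,-.047,.1095)]])
    u,v=map(int,px(c,(.56,-.05,.105)));w=80;h=50
    cv2.imwrite(f'pics/l{n}.png',cv2.resize(c['image'][max(v-h,0):v+h,max(u-w,0):u+w],None,fx=5,fy=5,interpolation=cv2.INTER_CUBIC));print(u,v)
a=cv2.imread('pics/lt.png');b=cv2.imread('pics/ls.png');W=min(a.shape[1],b.shape[1])
cv2.imwrite('pics/l2.png',cv2.resize(np.vstack([a[:,:W],b[:,:W]]),None,fx=.6,fy=.6))
```

```text
[array([367., 228.]), array([352., 232.])]
353 232
[array([302., 152.]), array([315., 153.])]
314 154
```

View pics/l2.png

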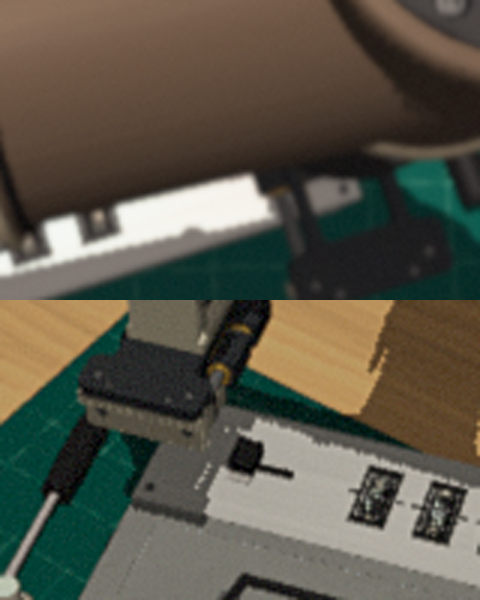

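The scene view confirms the latch where computed, at crop (245,455), with the gripper to its right clear of the driver. I'll lower it beside the latch, watching the force.

Request:
{"method": "step_arm", "body": {
  "increments": [
    {"tx": 0,"ty": 0,"tz": -10,"ax": 0,"ay": 0,"az": 0,"claw": -1},
    {"tx": 0,"ty": 0,"tz": -8,"ax": 0,"ay": 0,"az": 0,"claw": -1},
    {"tx": 0,"ty": 0,"tz": 0,"ax": 0,"ay": 0,"az": 0,"claw": -1},
    {"tx": 0,"ty": 0,"tz": -2,"ax": 0,"ay": 0,"az": 0,"claw": -1},
    {"tx": 0,"ty": 0,"tz": 0,"ax": 0,"ay": 0,"az": 0,"claw": -1}
  ]
}}

```text
time_s: 18.45
tcp_pos: [0.5669, -0.0764, 0.1295]
eef_rot: [180.0, -0.0, -74.2]
contact_force: [0.6, 0.8, -0.3]
gripper_width: 0.0004
```

Request:
{"method": "step_arm", "body": {
  "increments": [
    {"tx": 0,"ty": 0,"tz": -3,"ax": 0,"ay": 0,"az": 0,"claw": -1},
    {"tx": 0,"ty": 0,"tz": -3,"ax": 0,"ay": 0,"az": 0,"claw": -1},
    {"tx": 0,"ty": 0,"tz": -2,"ax": 0,"ay": 0,"az": 0,"claw": -1},
    {"tx": 0,"ty": 0,"tz": 0,"ax": 0,"ay": 0,"az": 0,"claw": -1},
    {"tx": 0,"ty": 0,"tz": 0,"ax": 0,"ay": 0,"az": 0,"claw": -1}
  ]
}}

```text
time_s: 18.95
tcp_pos: [0.5668, -0.0765, 0.1215]
eef_rot: [180.0, -0.0, -74.2]
contact_force: [0.4, 0.0, -0.3]
gripper_width: 0.0008
```

Request:
{"method": "step_arm", "body": {
  "increments": [
    {"tx": -0.7,"ty": 2.4,"tz": 0,"ax": 0,"ay": 0,"az": 0,"claw": -1},
    {"tx": -0.7,"ty": 2.4,"tz": 0,"ax": 0,"ay": 0,"az": 0,"claw": -1},
    {"tx": -0.5,"ty": 1.9,"tz": 0,"ax": 0,"ay": 0,"az": 0,"claw": -1},
    {"tx": -0.5,"ty": 1.9,"tz": 0,"ax": 0,"ay": 0,"az": 0,"claw": -1},
    {"tx": 0,"ty": 0,"tz": 0,"ax": 0,"ay": 0,"az": 0,"claw": -1}
  ]
}}

```text
time_s: 19.45
tcp_pos: [0.5644, -0.0676, 0.1216]
eef_rot: [-180.0, 0.0, -74.2]
contact_force: [0.3, 0.6, -0.9]
gripper_width: 0.0004
```

Request:
{"method": "step_arm", "body": {
  "increments": [
    {"tx": -0.3,"ty": 1,"tz": 0,"ax": 0,"ay": 0,"az": 0,"claw": -1},
    {"tx": -0.3,"ty": 1,"tz": 0,"ax": 0,"ay": 0,"az": 0,"claw": -1},
    {"tx": -0.3,"ty": 1,"tz": 0,"ax": 0,"ay": 0,"az": 0,"claw": -1},
    {"tx": 0,"ty": 0,"tz": 0,"ax": 0,"ay": 0,"az": 0,"claw": -1}
  ]
}}

```text
time_s: 19.85
tcp_pos: [0.5636, -0.065, 0.1217]
eef_rot: [-180.0, -0.0, -74.2]
contact_force: [1.7, -3.3, -0.7]
gripper_width: 0.0007
```

Request:
{"method": "step_arm", "body": {
  "increments": [
    {"tx": -0.3,"ty": 1,"tz": 0,"ax": 0,"ay": 0,"az": 0,"claw": -1},
    {"tx": -0.3,"ty": 1,"tz": 0,"ax": 0,"ay": 0,"az": 0,"claw": -1},
    {"tx": 0,"ty": 0,"tz": 0,"ax": 0,"ay": 0,"az": 0,"claw": -1}
  ]
}}

```text
time_s: 20.15
tcp_pos: [0.563, -0.0628, 0.1216]
eef_rot: [-180.0, -0.0, -74.2]
contact_force: [1.1, -3.5, 1.2]
gripper_width: 0.0004
```

Request:
{"method": "step_arm", "body": {
  "increments": [
    {"tx": -0.3,"ty": 1,"tz": 0,"ax": 0,"ay": 0,"az": 0,"claw": -1},
    {"tx": -0.3,"ty": 1,"tz": 0,"ax": 0,"ay": 0,"az": 0,"claw": -1},
    {"tx": 0,"ty": 0,"tz": 0,"ax": 0,"ay": 0,"az": 0,"claw": -1}
  ]
}}

```text
time_s: 20.45
tcp_pos: [0.5624, -0.0607, 0.1216]
eef_rot: [-180.0, 0.0, -74.2]
contact_force: [0.5, -2.2, 0.2]
gripper_width: 0.0
```

Request:
{"method": "step_arm", "body": {
  "increments": [
    {"tx": -0.3,"ty": 1.1,"tz": 0,"ax": 0,"ay": 0,"az": 0,"claw": -1},
    {"tx": -0.3,"ty": 1.1,"tz": 0,"ax": 0,"ay": 0,"az": 0,"claw": -1},
    {"tx": -0.3,"ty": 1.1,"tz": 0,"ax": 0,"ay": 0,"az": 0,"claw": -1},
    {"tx": -0.3,"ty": 1.1,"tz": 0,"ax": 0,"ay": 0,"az": 0,"claw": -1},
    {"tx": -0.3,"ty": 1.1,"tz": 0,"ax": 0,"ay": 0,"az": 0,"claw": -1}
  ]
}}

```text
time_s: 20.95
tcp_pos: [0.5608, -0.0553, 0.1216]
eef_rot: [-180.0, -0.0, -74.2]
contact_force: [1.0, -3.2, 0.6]
gripper_width: 0.0002
```

Request:
{"method": "step_arm", "body": {
  "increments": [
    {"tx": -0.3,"ty": 1.1,"tz": 0,"ax": 0,"ay": 0,"az": 0,"claw": -1},
    {"tx": -0.3,"ty": 1.1,"tz": 0,"ax": 0,"ay": 0,"az": 0,"claw": -1},
    {"tx": -0.3,"ty": 1.1,"tz": 0,"ax": 0,"ay": 0,"az": 0,"claw": -1},
    {"tx": -0.3,"ty": 1.1,"tz": 0,"ax": 0,"ay": 0,"az": 0,"claw": -1},
    {"tx": -0.3,"ty": 1.1,"tz": 0,"ax": 0,"ay": 0,"az": 0,"claw": -1},
    {"tx": -0.3,"ty": 1.1,"tz": 0,"ax": 0,"ay": 0,"az": 0,"claw": -1},
    {"tx": 0,"ty": 0,"tz": 0,"ax": 0,"ay": 0,"az": 0,"claw": -1},
    {"tx": 0,"ty": 0,"tz": 0,"ax": 0,"ay": 0,"az": 0,"claw": -1}
  ]
}}

```text
time_s: 21.75
tcp_pos: [0.5589, -0.0486, 0.1214]
eef_rot: [180.0, 0.0, -74.2]
contact_force: [-0.2, -1.0, 0.6]
gripper_width: 0.0005
```

Run:
```python
from h import *
import pickle
c0=pickle.load(open('c0.pkl','rb'))['scene'];c=optics.capture('scene')
xc=np.array([.962,.274]);yc=np.array([-.274,.962]);P2=np.array([.52,.0875])
for a,b in((.06,.0),(.06,.05),(.1,.05),(.15,.05)):
    q=P2+a*xc+b*yc; u,v=px(c,[*q,.1]); print(a,b,pt(c0,u,v)[2].round(4),pt(c,u,v)[2].round(4))
cv2.imwrite('pics/end.png',cv2.resize(c['image'][80:300,200:520],None,fx=2.4,fy=2.4,interpolation=cv2.INTER_CUBIC))
```

```text
0.06 0.0 0.0939 0.1108
0.06 0.05 0.0949 0.117
0.1 0.05 0.0961 0.1074
0.15 0.05 0.0951 0.1022
```

View pics/end.png

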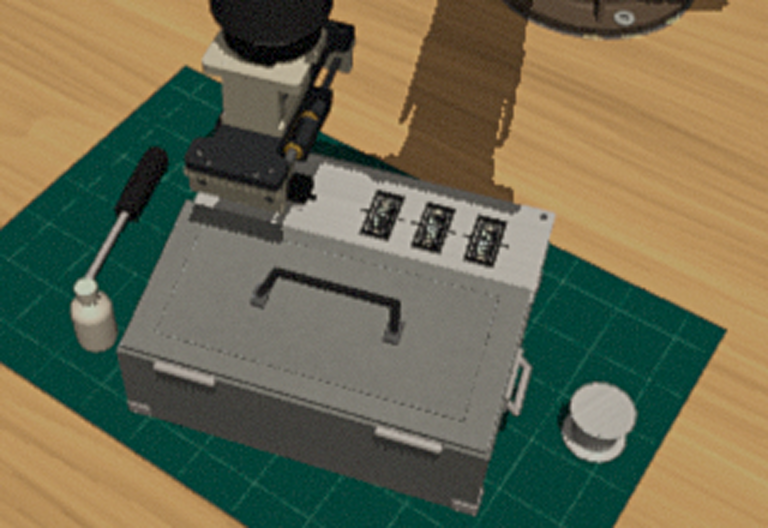

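The lid is up: its front edge has risen about 17–22 mm. Spool, bottle and driver look untouched. I'll back off from the latch and lift clear.

Request:
{"method": "step_arm", "body": {
  "increments": [
    {"tx": 0.8,"ty": -3,"tz": 0,"ax": 0,"ay": 0,"az": 0,"claw": -1},
    {"tx": 1.6,"ty": -6,"tz": 0,"ax": 0,"ay": 0,"az": 0,"claw": -1},
    {"tx": 0,"ty": 0,"tz": 20,"ax": 0,"ay": 0,"az": 0,"claw": -1},
    {"tx": 0,"ty": 0,"tz": 40,"ax": 0,"ay": 0,"az": 0,"claw": -1},
    {"tx": 0,"ty": 0,"tz": 45,"ax": 0,"ay": 0,"az": 0,"claw": -1},
    {"tx": -7,"ty": 42,"tz": 0,"ax": 0,"ay": 0,"az": 0,"claw": -1},
    {"tx": -12,"ty": 45,"tz": 0,"ax": 0,"ay": 0,"az": 0,"claw": -1},
    {"tx": -12,"ty": 45,"tz": 0,"ax": 0,"ay": 0,"az": 0,"claw": -1},
    {"tx": -12,"ty": 45,"tz": 0,"ax": 0,"ay": 0,"az": 0,"claw": -1},
    {"tx": -12,"ty": 45,"tz": 0,"ax": 0,"ay": 0,"az": 0,"claw": -1},
    {"tx": 0,"ty": 0,"tz": 0,"ax": 0,"ay": 0,"az": 0,"claw": -1},
    {"tx": 0,"ty": 0,"tz": 0,"ax": 0,"ay": 0,"az": 0,"claw": -1}
  ]
}}

```text
time_s: 23.0
tcp_pos: [0.5062, 0.1651, 0.2265]
eef_rot: [180.0, -0.0, -74.1]
contact_force: [-0.4, 0.2, 0.2]
gripper_width: 0.0008
```

Run:
```python
from h import *
c=optics.capture('wrist')
im=cv2.resize(c['image'][0:215,220:390],None,fx=3.6,fy=3.6,interpolation=cv2.INTER_CUBIC)
cv2.imwrite('pics/w3crop.png',cv2.rotate(im,cv2.ROTATE_90_CLOCKWISE));s=r.get_state();print(s['tcp_pos'],s['contact_force'],s['time_s'])
```

```text
[0.50641212 0.16414586 0.22648755] [0.63987266 0.02030963 0.25214086] 23.05
```

View pics/w3crop.png

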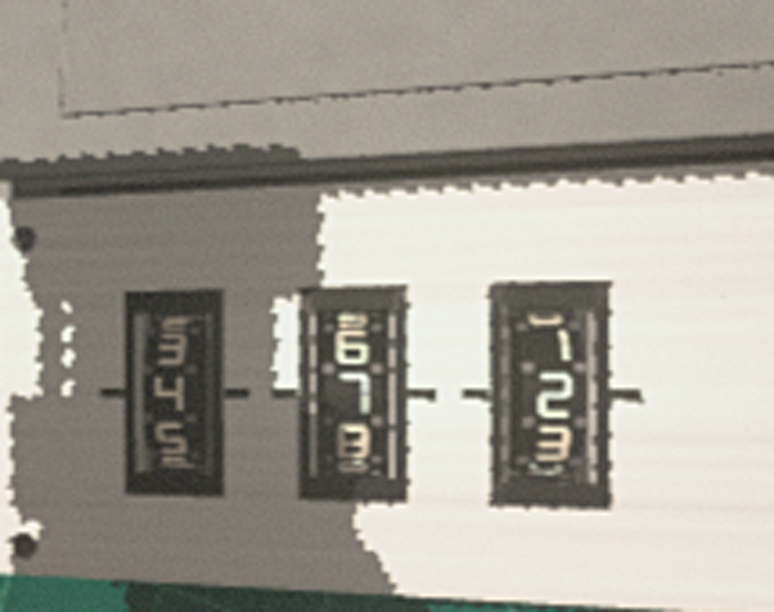

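The code still stands at 4-7-2, the lid is up and the arm is clear, so I'm handing in.

```bash
python3 -c "
from plant import r
print(r.close_job())"
```

```text
the job is handed in; nothing more can be done
None
```

The case is unlocked and I handed the job in at about 23 s of the 64 s allowed; the hand-in gives no verdict.

- **Wheels:** They started at 5-6-0. I rolled wheel 1 one numeral back, wheel 2 one forward and wheel 3 two forward, in two strokes. The press read about 4.5 to 8 N at the end of each move. The last wrist picture shows 4-7-2 centred on the index marks.
- **Latch:** I pushed it roughly 17 mm towards the wheels, judged from where the tool first met it. The force read at most about 4 N.
- **Lid:** Scene depth, taken before I backed the tool off, shows its front edge about 17–22 mm higher than at the start. The final picture shows it still open.
- **Loose items:** Spool, bottle and screwdriver looked unmoved in the scene picture. I did not measure their positions.
- **Arm:** It ended clear of everything, with the contact force reading near zero.

My first move call was refused because each row must list every field; the arm did not move. No check disagreed.

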